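Put the meeting speaker together on its charging dock

TASK

Put the round meeting speaker back together on its charging dock: seat the battery module (the one with a hollow in its top) in the dock's hollow, then seat the speaker head (the one with the closed, rounded top) in the battery module's hollow. Lower each part in gently rather than dropping it, so that it ends upright and fully home, shoulder on rim, and let go. Do not tip either part over and leave the other things on the desk as they are.

Things in the scene. Friction and masses are not known exactly. Their poses are not given: they have to be found in the camera images.
- dock: Charging dock, grey plastic, fixed to the desk: a flat round foot plate 84 mm across and 8 mm high that carries an upright round cup 54 mm across, with an open dished hollow in its top; 32 mm high in all. Origin: centre of its underside, z up. Dock, battery module and speaker head stand close together (centres about 70 to 170 mm apart) and swap places from start to start.
- dock_rim (a point): Centre of the mouth of the dock's hollow, level with its rim, 32 mm above the desk. The hollow is 44 mm across at the rim (walls 5 mm), 19 mm deep and bowl-shaped. Battery module and speaker head have the same foot, which enters a hollow 16 mm deep with about 2 mm of play all round and centres itself, until its shoulder rests on the rim.
- battery: Battery module, loose, about 170 g: white upright cylinder 54 mm across with an open dished hollow in its top, on a grey domed foot. 52 mm high in all: foot from 0 to 16 mm (40 mm across at its top, 26 mm at its flat bottom), cylinder from 16 to 52 mm. It starts standing on its foot. Origin: centre of the foot's underside, z up through the hollow. Grip it across the cylinder.
- battery_shoulder (a point): On the battery module's axis, 16 mm above its origin, level with the shoulder (the cylinder's lower edge). Fully home in the dock it coincides with point dock_rim.
- battery_rim (a point): Centre of the mouth of the hollow in the battery module's top, 52 mm above its origin. Hollow as in the dock: 44 mm across, 19 mm deep, 5 mm walls.
- head: Speaker head, loose, about 150 g: upright cylinder 54 mm across with a grey mesh band and a white closed, rounded top, on the same grey domed foot. 64 mm high in all: foot from 0 to 16 mm, cylinder from 16 to 52 mm, rounded top above. It starts standing on its foot. Origin: centre of the foot's underside, z up. Grip it across the cylinder.
- head_shoulder (a point): On the speaker head's axis, 16 mm above its origin, level with its shoulder. Fully home in the battery module it coincides with point battery_rim.
- screen_end (a point): Obstacle, fixed: middle of the left edge of a large black screen (its back to the robot) to the right of the work. The panel is 24 mm thick, its edges 0.23 and 0.57 m above the desk, and runs straight from this edge to its other end 0.57 m away, near x = 0.24, y = -0.27. Hand and forearm must stay left of it, or cross above it.
- lamp_head (a point): Obstacle, fixed: lowest point of a desk lamp's head, 60 mm across, which hangs left of the work; the head and its arm reach from here (0.16 m above the desk) up to 0.43 m and then back, away from the robot and to the left, to a post on a round wooden foot.
- glue: Bystander: standing glue stick, yellow with a green cap, 28 mm across, 94 mm high, loose. Origin: centre of its underside.
- paper_cup: Bystander: empty white cup, 72 mm across, 83 mm high, loose. Origin: centre of its underside.
- eraser: Bystander: eraser in a blue sleeve, 23 x 52 x 13 mm, loose, lying on the desk. Origin: centre of its underside.

How it is judged:
On the way:
1. the battery module sits fully home and upright in the dock's hollow (horizontal distance between battery_shoulder and dock_rim below 0.004 m and z of battery_shoulder in the frame of dock_rim between -0.003 and 0.003 m and angle between battery's own z axis and vertical below 0.07 rad), for 0.2 s.
At the end, for the whole second after the job is handed in: battery module home in the dock and speaker head home in the battery module (each within 4 mm of centre, shoulder within 3 mm of the rim, upright within 4 degrees), both at rest (all of step 1 and horizontal distance between head_shoulder and battery_rim below 0.004 m and z of head_shoulder in the frame of battery_rim between -0.003 and 0.003 m and angle between head's own z axis and vertical below 0.07 rad and linear speed of each of battery, head below 0.02 m/s and angular speed of each of battery, head below 0.3 rad/s); the robot touches nothing.
It fails at once if the battery module or the speaker head tips over (over 35 degrees) (angle between any of battery, head's own z axis and vertical above 0.6 rad).
It fails at once if a part is dropped: let fall by more than about 10 mm ((contact force between battery and the fingers below 0.1 N and linear speed of battery above 0.45 m/s) or (contact force between head and the fingers below 0.1 N and linear speed of head above 0.45 m/s)).
It fails at once if a part is rammed into a hollow (over 40 N between the parts) (contact force between battery and dock above 40 N or contact force between head and battery above 40 N).
It fails at once if the glue stick, the cup or the eraser is moved by more than 30 mm (distance of any of glue, paper_cup, eraser from where it was at the start of the episode above 0.03 m).
It also fails if it takes over 67 s, if anything falls off the work surface, if the arm or the gripper's body presses on something with over 40 N, if the wrist force passes 120 N, or if a joint passes its speed limit or range.

ROBOT

A 6-joint arm with a two-finger parallel gripper is mounted at the origin on a cart in front of the work surface, level with it; the furniture and walls round the work are solid. World frame = base frame: x ahead of the robot, y to its left, z up, the work surface at z = 0. Lengths are in m, angles in rad, forces in N, time in s.
With the tool pointing down it reaches from about 0.275 to 0.75 m from the base axis. Payload 10.2 kg.
Tool frame: the origin (TCP) lies between the finger pads; the fingertips stand 11 mm ahead of it and the grasp point (between the pads) lies 8 mm behind it; y points along the fingers, x is the direction in which the jaws open and shut, and the axes are right-handed (so a half turn about y gives the same grasp; the last joint's range is limited). The gripper opens to 85 mm and grips with 20 to 120 N. Pads are 22 mm wide; open, the fingers measure 114 mm over their backs; the gripper's body (76 mm by 85 mm) begins 54 mm behind the grasp point. The pads swing forward as they close: fully open they stand 13 mm farther back than shut.
Start: joints at [0.878, 0.313, 1.498, -0, 1.331, -0.223], TCP at [0.238, 0.468, 0.242] pointing down, gripper open.
Joint ranges: [-2.94, 2.94], [-0.97, 2.17], [0.19, 2.56], [-1.23, 4.37], [0.02, 3.11], [-2.88, 2.88]. Speed limits (rad/s): [2.39, 2.39, 3.01, 3.14, 3.14, 3.14].

INTERFACE

Orientations are given as a unit quaternion [w, x, y, z].
In Python, from workcell import env, get_image gives the robot as it stands. The module is installed in compiled form; this text tells all that it offers.
- The arm moves only by the tool move_arm, never from a script. Its argument "deltas" is a list of rows, each a list of 5 numbers: the closure in counts, from 0 (fully open) to 255 (shut), then the shift along the world's x, y, z in cm, then the turn about the world's z in rad. In form: [[hand, x, y, z, roll], ...]. A call has 1 to 10 rows; each row shifts and turns the commanded pose from where the row before left it; what a row does not reach is not made up. A row lasts 1/8 s, in which the tool goes at most 62.5 mm and 10.7 degrees, less where a joint would pass 70% of its speed; a pose out of reach is approached as far as the arm can. A call is refused whole if a number of a shift passes 6.25 or a number of a turn 0.188, either way. A call with a gripper value outside its range is refused whole. The fingers move at their own pace and stop on an object; "force" is the grip in N (left out, the last holds). Time passes only in rows, so rows that do not move let the fingers close. It gives the time, the measured TCP pose, the force and the opening at its end, in the units of the state.
- env.read_state(): the state, without advancing time (a new reading comes with each control period).
- get_image(name): name is "scene" or "top" or "wrist"; returns a dict with "pixels" (420x560x3 uint8, red, green, blue), "range_z" (420x560 float32, m along the optical axis (not along the pixel's ray), 0 where there is no reading), "fx", "fy", "cx", "cy" (pixels), "T" (4x4, takes a point from camera to world coordinates). Camera axes: x right, y up, looking along -z (the intrinsics and any distortion apply to the point x, -y, -z); pixel columns grow to the right and rows downward; lengths in m; the calibration is good to about 2 mm. A picture is of the moment at which its call begins.
- env.finish_job(): hands the job in, once; it reports no verdict.
The state is a dict: "clock": time; "qpos": joint angles; "qvel": joint speeds; "joint_efforts": joint torques, N m; "position": TCP position; "tool_rot": TCP orientation; "force": force on the tool from outside, world axes, zero at the start; "moment": the same for the moment, N m; "finger_gap": opening from 0.0 (shut) to 1.0 (fully open).
Only numpy, scipy, OpenCV 4.12 (cv2) and the standard library are available. Lean on these libraries where they do the work, as an engineer would, in place of code of your own. Each camera call takes 0.05 s, during which the arm holds its last target.

## Working session

There is one attempt and no reset: what is moved stays moved. The work goes in short steps, Python scripts to look and compute and a tool call to move; the robot and the scene stay as the last step left them, time stands still between calls to the robot, and variables do not carry over. Pictures are saved under pics/ and viewed, and the job is handed in when it is done.

Besides the shell and the picture viewer there is one more tool, called after ">>>" by a JSON object that holds its "op" and its "data". move_arm: Moves the arm, as the interface text tells. Its arguments: {"type":"object","properties":{"deltas":{"type":"array","items":{"type":"array","items":{"type":"number"}}},"force":{"type":"number"}},"required":["deltas"]}

```bash
mkdir -p pics; cat > h.py <<'E'
from workcell import env, get_image
import numpy as np, cv2, json
def snap(name, out):
    d=get_image(name); cv2.imwrite(f'pics/{out}.png', d['pixels'][:,:,::-1]); np.savez(f'pics/{out}.npz', **d); return d
def cloud(d):
    h,w=d['range_z'].shape; u,v=np.meshgrid(np.arange(w),np.arange(h)); z=d['range_z']
    P=np.stack([(u-d['cx'])/d['fx']*z, -(v-d['cy'])/d['fy']*z, -z, np.ones_like(z)],-1)
    return (P@np.asarray(d['T']).T)[...,:3]
E
python3 - <<'E'
from h import *
for n in ['scene','top','wrist']:
    d=snap(n,n+'0'); print(n,d['fx'],d['cx'],np.round(d['T'],3).tolist(),d.keys())
s=env.read_state(); print(s)
E
```

```text
scene 475.3916092427507 272.85780479716936 [[0.789, 0.372, -0.488, 0.043], [-0.614, 0.503, -0.609, -0.196], [0.019, 0.78, 0.625, 0.813], [0.0, 0.0, 0.0, 1.0]] dict_keys(['pixels', 'range_z', 'fx', 'fy', 'cx', 'cy', 'T'])
top 425.41710533818326 280.29501081114506 [[-0.007, 0.991, -0.132, 0.374], [-1.0, -0.006, 0.002, 0.34], [0.001, 0.132, 0.991, 1.081], [0.0, 0.0, 0.0, 1.0]] dict_keys(['pixels', 'range_z', 'fx', 'fy', 'cx', 'cy', 'T'])
wrist 319.11961512516956 280.8602524759363 [[0.453, -0.842, -0.294, 0.162], [0.892, 0.427, 0.151, 0.507], [-0.001, -0.33, 0.944, 0.374], [0.0, 0.0, 0.0, 1.0]] dict_keys(['pixels', 'range_z', 'fx', 'fy', 'cx', 'cy', 'T'])
{'clock': 0.15, 'qpos': array([ 8.77587207e-01,  3.13286296e-01,  1.49825499e+00, -2.95906580e-05,
        1.33100284e+00, -2.23415794e-01]), 'qvel': array([-3.67025185e-05, -7.81178001e-04, -3.11879859e-03, -8.37234355e-05,
       -6.75885893e-04, -1.45525408e-03]), 'joint_efforts': array([ 6.89823100e-04, -4.12368608e+01, -2.59799659e+01, -1.97895438e-04,
        3.20890031e-03,  3.59016292e-05]), 'position': array([0.23757209, 0.46796416, 0.24188739]), 'tool_rot': array([-0.60252137,  0.60275677,  0.36958474, -0.37021533]), 'force': array([ 0.37340797,  0.26320917, -0.07351359]), 'moment': array([ 0.03584994,  0.00435523, -0.00402538]), 'finger_gap': 1.0016895649097426}
```

View pics/scene0.png

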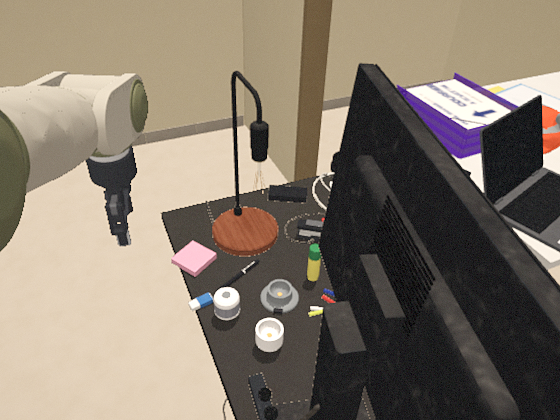

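View pics/top0.png

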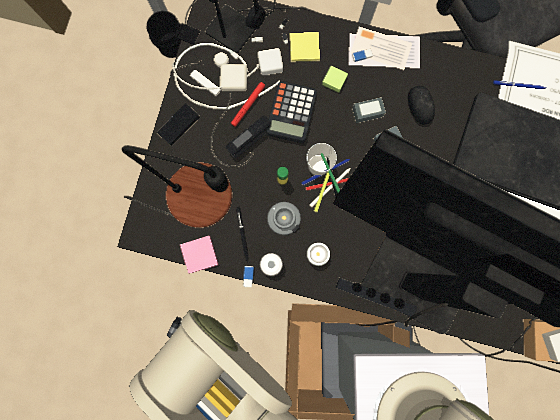

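View pics/wrist0.png

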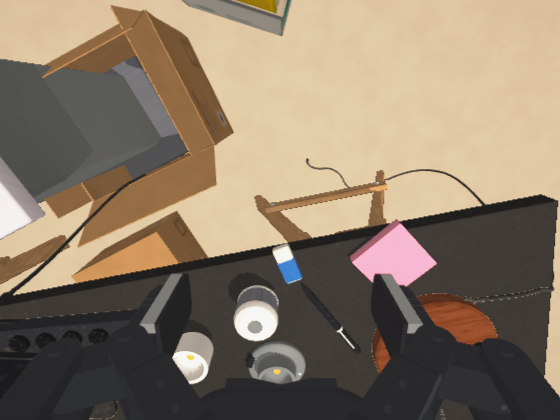

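The top view shows the dock at (284,218), head at (271,264), battery at (318,254), glue at (283,175), cup at (321,158), eraser at (248,275) and lamp head at (216,178). The screen is on the right, from about column 335. Next I'll measure these.

```bash
cat > m.py <<'E'
from h import *
def plane(d,u,v,z):
    T=np.asarray(d['T']); r=T[:3,:3]@np.array([(u-d['cx'])/d['fx'],-(v-d['cy'])/d['fy'],-1]); o=T[:3,3]
    return o+r*(z-o[2])/r[2]
def circ(P):
    # least squares circle on hull of xy points
    h=cv2.convexHull((P[:,:2]*1000).astype(np.float32))
    (c,r)=cv2.minEnclosingCircle(h); return np.array(c)/1000,r/1000
E
python3 - <<'E'
from m import *
for n in ['top0','scene0','wrist0']:
    d=dict(np.load(f'pics/{n}.npz')); C=cloud(d); val=d['range_z']>0
    print(n,'desk z',{})
    z=C[...,2]
    for name,c,r,lo,hi in [('dock',None,.045,.027,.037),('dockplate',None,.055,.005,.012),('batt',None,.045,.047,.057),('head',None,.045,.03,.07),('headtop',None,.045,.058,.07),('glue',None,.03,.07,.1),('lamp',None,.06,.14,.3),('eraser',None,.04,.009,.02)]:
        dt=dict(np.load('pics/top0.npz'))
        uv={'dock':(284,218,.03),'dockplate':(284,218,.008),'batt':(318,254,.05),'head':(271,264,.06),'headtop':(271,264,.06),'glue':(283,175,.09),'lamp':(216,178,.2),'eraser':(248,275,.01)}[name]
        p=plane(dt,*uv)
        m=val&(np.hypot(C[...,0]-p[0],C[...,1]-p[1])<r)&(z>lo)&(z<hi)
        P=C[m]
        if len(P)<5: print(name,p.round(3),'few'); continue
        cc,rr=circ(P); print(name,'ray',p.round(4)[:2],'circ',cc.round(4),round(rr,4),'n',len(P),'z',np.percentile(P[:,2],[1,50,99]).round(4))
E
```

```text
top0 desk z {}
dock ray [0.4878 0.3293] circ [0.4915 0.3293] 0.0272 n 132 z [0.0277 0.0313 0.0355]
dockplate ray [0.4902 0.3291] circ [0.4971 0.3279] 0.0487 n 447 z [0.0051 0.0086 0.0119]
batt ray [0.3979 0.2482] circ [0.3995 0.2474] 0.0269 n 146 z [0.0475 0.0515 0.0556]
head ray [0.3747 0.3614] circ [0.3753 0.3615] 0.0267 n 390 z [0.051  0.0608 0.0662]
headtop ray [0.3747 0.3614] circ [0.3745 0.3614] 0.025 n 310 z [0.0582 0.0616 0.0662]
glue ray [0.584  0.3315] circ [0.5904 0.3326] 0.0133 n 120 z [0.0713 0.0937 0.0986]
lamp ray [0.5551 0.4738] circ [0.5209 0.4484] 0.0147 n 26 z [0.2128 0.2929 0.2998]
eraser ray [0.348  0.4197] circ [0.3457 0.4195] 0.0263 n 169 z [0.0094 0.0117 0.0165]
scene0 desk z {}
dock ray [0.4878 0.3293] circ [0.4881 0.333 ] 0.0296 n 179 z [0.0272 0.0304 0.0344]
dockplate ray [0.4902 0.3291] circ [0.4872 0.3302] 0.0429 n 421 z [0.005  0.0081 0.0118]
batt ray [0.3979 0.2482] circ [0.398 0.25 ] 0.028 n 218 z [0.0472 0.0502 0.0536]
head ray [0.3747 0.3614] circ [0.3726 0.3627] 0.0273 n 592 z [0.0314 0.0581 0.0648]
headtop ray [0.3747 0.3614] circ [0.3735 0.3631] 0
[... 181 characters left out ...]
 [0.2098 0.2866 0.2999]
eraser ray [0.348  0.4197] circ [0.3436 0.422 ] 0.0263 n 180 z [0.0091 0.0111 0.0142]
wrist0 desk z {}
dock ray [0.4878 0.3293] circ [0.4883 0.3337] 0.0268 n 295 z [0.0271 0.0328 0.0347]
dockplate ray [0.4902 0.3291] circ [0.4898 0.3306] 0.0435 n 871 z [0.0054 0.01   0.0119]
batt ray [0.3979 0.2482] circ [0.3989 0.2527] 0.0274 n 418 z [0.0472 0.0527 0.055 ]
head ray [0.3747 0.3614] circ [0.374  0.3645] 0.0269 n 1784 z [0.0309 0.0612 0.0662]
headtop ray [0.3747 0.3614] circ [0.3745 0.364 ] 0.0258 n 1146 z [0.0584 0.0633 0.0663]
glue [0.584 0.332 0.09 ] few
lamp [0.555 0.474 0.2  ] few
eraser ray [0.348  0.4197] circ [0.3524 0.4167] 0.0361 n 661 z [0.0099 0.0134 0.0186]
```

```bash
python3 - <<'E'
from m import *
from scipy.spatial.transform import Rotation as R
s=env.read_state(); q=s['tool_rot']; M=R.from_quat([q[1],q[2],q[3],q[0]]).as_matrix(); print('tool axes cols\n',M.round(3))
for n in ['top0','scene0']:
    d=dict(np.load(f'pics/{n}.npz')); C=cloud(d); val=d['range_z']>0; px=d['pixels'].astype(int).sum(-1)
    x,y,z=C[...,0],C[...,1],C[...,2]
    for lo,hi in [(.2,.3),(.3,.4),(.4,.5),(.5,.56),(.56,.62)]:
        m=val&(z>lo)&(z<hi)&(x>.3)&(y<.36)&(y>-.4)&(x<.8)&(px<200); P=C[m]
        if len(P): i=P[:,1].argsort()[-max(3,len(P)//100):]; print(n,'screen',lo,hi,len(P),'maxy pts',P[i].mean(0).round(3),'xmax',P[:,0].max().round(3), 'min y pt',P[P[:,1].argmin()].round(3))
    for lo,hi in [(.12,.17),(.17,.2),(.2,.25),(.25,.3),(.3,.36),(.36,.45)]:
        m=val&(z>lo)&(z<hi)&(x>.42)&(x<.75)&(y>.36)&(y<.75); P=C[m]
        if len(P)>3: print(n,'lamp',lo,hi,len(P),P.min(0).round(3),P.max(0).round(3),np.median(P,0).round(3))
    u=(335,195) if n=='top0' else None
    if u:
        for zz in (.57,): print(plane(d,335,195,zz), plane(d,385,132,zz))
E
```

```text
tool axes cols
 [[ 0.453 -0.001 -0.892]
 [ 0.892 -0.001  0.453]
 [-0.001 -1.     0.   ]]
top0 screen 0.2 0.3 1144 maxy pts [0.497 0.233 0.25 ] xmax 0.514 min y pt [ 0.3   -0.08   0.297]
top0 screen 0.3 0.4 4338 maxy pts [0.503 0.228 0.341] xmax 0.523 min y pt [ 0.3   -0.096  0.388]
top0 screen 0.4 0.5 8741 maxy pts [0.511 0.224 0.445] xmax 0.531 min y pt [ 0.302 -0.095  0.4  ]
top0 screen 0.5 0.56 4354 maxy pts [0.517 0.221 0.526] xmax 0.54 min y pt [ 0.37  -0.037  0.502]
top0 screen 0.56 0.62 4407 maxy pts [0.522 0.217 0.564] xmax 0.542 min y pt [ 0.424 -0.002  0.563]
top0 lamp 0.12 0.17 34 [0.56  0.592 0.122] [0.569 0.599 0.17 ] [0.562 0.594 0.146]
top0 lamp 0.17 0.2 22 [0.559 0.591 0.173] [0.568 0.599 0.198] [0.562 0.593 0.188]
top0 lamp 0.2 0.25 50 [0.516 0.447 0.2  ] [0.569 0.601 0.249] [0.561 0.593 0.227]
top0 lamp 0.25 0.3 73 [0.51  0.436 0.251] [0.569 0.601 0.3  ] [0.561 0.593 0.284]
top0 lamp 0.3 0.36 201 [0.508 0.434 0.301] [0.57 0.6  0.36] [0.521 0.453 0.335]
top0 lamp 0.36 0.45 950 [0.509 0.435 0.36 ] [0.568 0.602 0.428] [0.537 0.486 0.419]
[0.45690147 0.27257347 0.57    
[... 348 characters left out ...]
en 0.5 0.56 16084 maxy pts [0.51  0.213 0.529] xmax 0.516 min y pt [ 0.301 -0.171  0.553]
scene0 screen 0.56 0.62 5754 maxy pts [0.521 0.212 0.564] xmax 0.541 min y pt [ 0.302 -0.167  0.56 ]
scene0 lamp 0.12 0.17 74 [0.556 0.593 0.12 ] [0.568 0.604 0.17 ] [0.561 0.597 0.144]
scene0 lamp 0.17 0.2 42 [0.558 0.593 0.171] [0.566 0.605 0.2  ] [0.561 0.597 0.186]
scene0 lamp 0.2 0.25 115 [0.513 0.442 0.201] [0.569 0.604 0.25 ] [0.559 0.596 0.226]
scene0 lamp 0.25 0.3 201 [0.508 0.438 0.25 ] [0.568 0.604 0.3  ] [0.528 0.456 0.286]
scene0 lamp 0.3 0.36 574 [0.505 0.434 0.3  ] [0.568 0.605 0.36 ] [0.519 0.444 0.332]
scene0 lamp 0.36 0.45 580 [0.506 0.435 0.361] [0.569 0.601 0.426] [0.529 0.466 0.395]
```

Three views agree to about 2 mm:

| Item | x (m) | y (m) |
|---|---|---|
| Battery | 0.399 | 0.250 |
| Head | 0.374 | 0.363 |
| Dock | 0.489 | 0.331 |
| Screen edge | 0.50 | 0.23 |
| Lamp head | 0.53 | 0.46 |

I'll move above the battery, turn the jaw axis to about 45°, and refine with the wrist camera.

>>> {"op": "move_arm", "data": {"deltas": [[0,1.6,-2.2,-0.9,-0.03],[0,1.6,-2.2,-0.9,-0.03],[0,1.6,-2.2,-0.9,-0.03],[0,1.6,-2.2,-0.9,-0.03],[0,1.6,-2.2,-0.9,-0.03],[0,1.6,-2.2,-0.9,-0.03],[0,1.6,-2.2,-0.9,-0.03],[0,1.6,-2.2,-0.9,-0.03],[0,1.6,-2.2,-0.9,-0.03],[0,1.6,-2.2,-0.9,-0.03]], "force": 40}}

```text
clock: 1.4
position: [0.3981, 0.2473, 0.1519]
tool_rot: [0.651, -0.651, -0.275, 0.275]
force: [-0.2, -0.6, -0.3]
finger_gap: 0.998
```

```bash
cat > w.py <<'E'
import sys
from m import *
out=sys.argv[1]
s=env.read_state(); print('t',s['clock'],'tcp',s['position'].round(4),'F',s['force'].round(2),'gap',round(s['finger_gap'],3))
d=snap('wrist',out); C=cloud(d); v=d['range_z']>0; z=C[...,2]
for n,p,lo,hi in [('batt',(.399,.25),.047,.057),('head',(.374,.363),.03,.07),('dock',(.489,.331),.027,.037),('plate',(.489,.331),.005,.012)]:
    m=v&(np.hypot(C[...,0]-p[0],C[...,1]-p[1])<(.055 if n=='plate' else .04))&(z>lo)&(z<hi)
    if m.sum()>20: c,r=circ(C[m]); print(n,c.round(4),round(r,4),m.sum())
E
python3 w.py w1
```

```text
t 1.4 tcp [0.3981 0.2473 0.1519] F [-0.16 -0.56 -0.28] gap 0.998
batt [0.3991 0.2499] 0.0272 1530
head [0.3748 0.3638] 0.0269 5711
dock [0.4912 0.3323] 0.0274 1544
plate [0.4895 0.3311] 0.044 2593
```

View pics/w1.png

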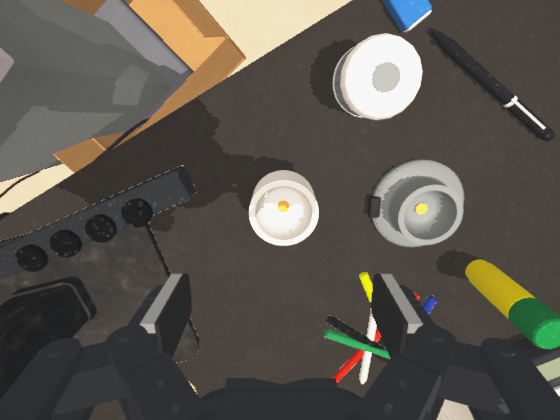

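Wrist view: battery rim at (284,212), head at (380,77), dock at (430,207), and a power strip on the left ending near (190,185). Before going down I'll check what the fingers would meet.

```bash
python3 - <<'E'
from m import *
d=dict(np.load('pics/w1.npz')); C=cloud(d); v=d['range_z']>0
for n,u,w in [('strip tip',190,185),('strip',150,210)]: print(n,C[w,u].round(3))
s=env.read_state()
x=np.array([np.cos(np.arctan2(.892,.453)-.3),np.sin(np.arctan2(.892,.453)-.3)]); y=np.array([-x[1],x[0]]); print('jaw',x)
for nm,c in [('b',(.399,.25)),('h',(.3745,.3635))]:
    r=C[...,:2]-np.array(c); a=r@x; b=r@y
    m=v&(abs(a)<.075)&(abs(a)>.03)&(abs(b)<.025)&(C[...,2]>.006)&(C[...,2]<.09)
    print(nm,m.sum(), C[m].round(3)[:5], )
E
```

```text
strip tip [0.334 0.2   0.012]
strip [0.325 0.166 0.031]
jaw [0.69606769 0.71797617]
b 0 []
h 232 [[0.401 0.426 0.011]
 [0.401 0.427 0.011]
 [0.402 0.427 0.012]
 [0.403 0.428 0.012]
 [0.403 0.429 0.011]]
```

>>> {"op": "move_arm", "data": {"deltas": [[0,0.1,0.27,-2,0],[0,0,0,-2,0],[0,0,0,-2,0],[0,0,0,-2,0],[0,0,0,-2,0],[0,0,0,-1.4,0],[0,0,0,-0.7,0],[0,0,0,0,0]]}}

```text
clock: 2.45
position: [0.3987, 0.2509, 0.0312]
tool_rot: [0.651, -0.651, -0.276, 0.276]
force: [-0.2, -0.1, -0.5]
finger_gap: 1.007
```

```bash
python3 w.py w2
```

```text
t 2.45 tcp [0.3987 0.2509 0.0312] F [-0.18 -0.1  -0.47] gap 1.007
batt [0.3991 0.2499] 0.0277 5598
head [0.3744 0.3613] 0.0265 22982
dock [0.491  0.3319] 0.0283 3417
plate [0.488  0.3308] 0.0428 6373
```

View pics/w2.png

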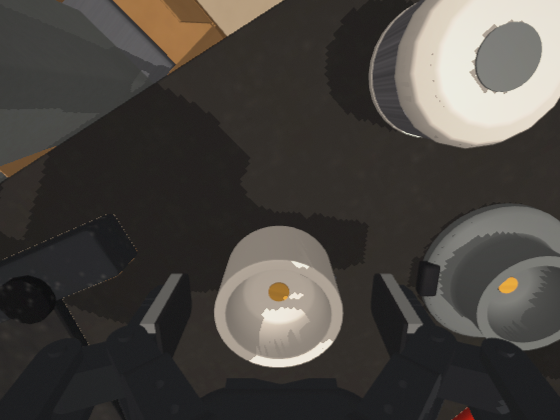

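The battery (279,313) is centred between the pads. Closing.

>>> {"op": "move_arm", "data": {"deltas": [[40,0,0,0,0],[60,0,0,0,0],[75,0,0,0,0],[90,0,0,0,0],[105,0,0,0,0],[120,0,0,0,0],[140,0,0,0,0],[160,0,0,0,0],[160,0,0,0,0],[160,0,0,0,0]], "force": 40}}

```text
clock: 3.75
position: [0.3985, 0.2506, 0.0316]
tool_rot: [-0.651, 0.651, 0.276, -0.276]
force: [-3.4, -2.8, 5.6]
finger_gap: 0.627
```

```bash
python3 w.py w3
```

```text
t 3.75 tcp [0.3985 0.2506 0.0316] F [-3.36 -2.77  5.65] gap 0.627
batt [0.3936 0.2553] 0.0393 6649
head [0.3743 0.362 ] 0.0264 22900
dock [0.4907 0.3321] 0.0284 3644
plate [0.4884 0.3309] 0.0431 6313
```

View pics/w3.png

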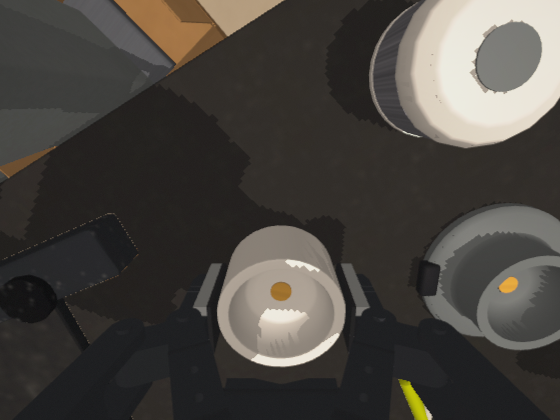

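Gripped: the gap is about 53 mm. I'll lift it, check it is level, and measure it in the hand.

>>> {"op": "move_arm", "data": {"deltas": [[160,0,0,0.3,0],[160,0,0,0.7,0],[160,0,0,1.5,0],[160,0,0,1.5,0],[160,0,0,1,0],[160,0,0,0,0]]}}

```text
clock: 4.55
position: [0.399, 0.251, 0.0821]
tool_rot: [-0.651, 0.651, 0.276, -0.275]
force: [0.2, 0.5, -1.6]
finger_gap: 0.626
```

```bash
cat > g.py <<'E'
import sys
from m import *
out=sys.argv[1]; zr=float(sys.argv[2])
s=env.read_state(); p=s['position']; print('tcp',p.round(4),'F',s['force'].round(2),'gap',round(s['finger_gap'],3))
for cam in ['wrist','top','scene']:
    d=snap(cam,out+cam); C=cloud(d); v=d['range_z']>0
    br=d['pixels'].max(-1)>95
    r=np.hypot(C[...,0]-p[0],C[...,1]-p[1])
    m=v&br&(r<.036)&(C[...,2]>zr-.012)&(C[...,2]<zr+.008)
    if m.sum()<20: print(cam,'few'); continue
    P=C[m]; zt=np.percentile(P[:,2],90)
    Q=P[P[:,2]>zt-.006]; c,rr=circ(Q); A=np.c_[Q[:,:2]-Q[:,:2].mean(0),np.ones(len(Q))]; k=np.linalg.lstsq(A,Q[:,2],rcond=None)[0]
    print(cam,'rim',c.round(4),round(rr,4),'z',zt.round(4),'slope',k[:2].round(3),len(Q),'rel tcp',(c-p[:2]).round(4))
    m=v&(np.hypot(C[...,0]-.489,C[...,1]-.331)<.04)&(C[...,2]>.027)&(C[...,2]<.037)
    if m.sum()>20: c,rr=circ(C[m]); print('   dock',c.round(4),round(rr,4),m.sum())
E
python3 g.py g1 0.102
```

```text
tcp [0.399  0.251  0.0821] F [ 0.18  0.46 -1.57] gap 0.626
wrist rim [0.3959 0.2553] 0.0336 z 0.1041 slope [-0.01   0.001] 5810 rel tcp [-0.0031  0.0043]
   dock [0.491  0.3325] 0.0279 2840
top few
scene rim [0.3991 0.2512] 0.0277 z 0.1013 slope [0.005 0.008] 114 rel tcp [0.0001 0.0003]
   dock [0.4951 0.3207] 0.0236 61
```

View pics/g1wrist.png

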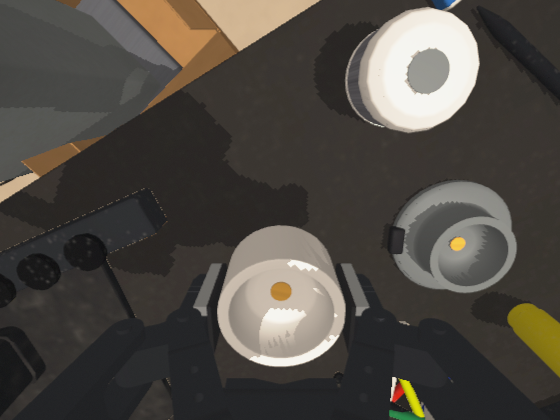

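```bash
python3 - <<'E'
from m import *
d=dict(np.load('pics/g1wrist.npz'))
print('rim',plane(d,281.5,313.5,.1023)[:2].round(4),'wid',(plane(d,345,313,.1023)-plane(d,218,313,.1023)).round(4))
print('dock',plane(d,473.5,255,.032)[:2].round(4),np.linalg.norm(plane(d,431,255,.032)-plane(d,516,255,.032)))
E
```

```text
rim [0.4003 0.2514] wid [0.0373 0.0383 0.    ]
dock [0.4925 0.3334] 0.054426270791626624
```

>>> {"op": "move_arm", "data": {"deltas": [[160,1.3,1.15,0.5,0],[160,1.6,1.4,0,0],[160,1.6,1.4,0,0],[160,1.6,1.4,0,0],[160,1.6,1.4,0,0],[160,0.9,0.8,0,0],[160,0.5,0.55,0,0],[160,0,0,0,0]]}}

```text
clock: 5.7
position: [0.4895, 0.3318, 0.0858]
tool_rot: [-0.651, 0.651, 0.275, -0.276]
force: [-0.0, -1.0, -1.9]
finger_gap: 0.625
```

```bash
python3 g.py g2 0.107
```

```text
tcp [0.4895 0.3318 0.0858] F [-0.04 -1.02 -1.92] gap 0.625
wrist rim [0.4861 0.3364] 0.0337 z 0.1078 slope [-0.012  0.001] 5861 rel tcp [-0.0035  0.0046]
   dock [0.4909 0.3328] 0.0269 1130
top few
scene rim [0.4898 0.3328] 0.0283 z 0.1061 slope [0.005 0.009] 103 rel tcp [0.0002 0.0009]
   dock [0.4896 0.332 ] 0.0275 124
```

View pics/g2wrist.png

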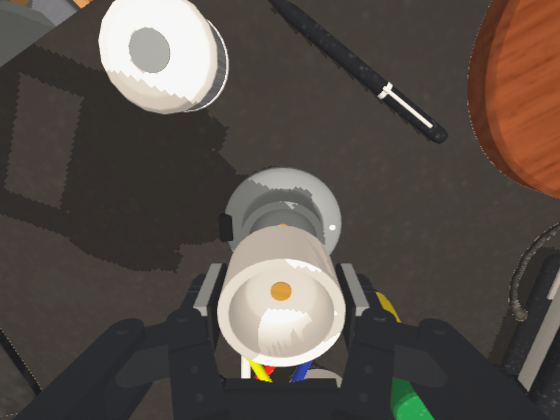

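View pics/g2scene.png

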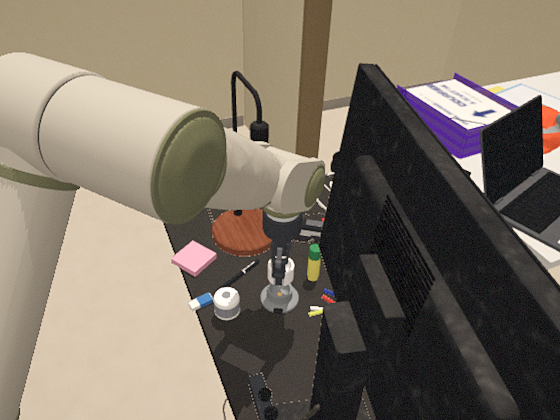

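Both views put the battery within about 1 mm over the dock. Home should be at TCP z ≈ 0.0475, so I'll lower gently.

>>> {"op": "move_arm", "data": {"deltas": [[160,0,0,-0.6,0],[160,0,0,-0.7,0],[160,0,0,-0.5,0],[160,0,0,-0.4,0],[160,0,0,-0.3,0],[160,0,0,-0.3,0],[160,0,0,-0.2,0],[160,0,0,-0.2,0],[160,0,0,0,0]]}}

```text
clock: 6.98
position: [0.4896, 0.3318, 0.0542]
tool_rot: [0.651, -0.651, -0.276, 0.276]
force: [0.6, 0.8, -2.2]
finger_gap: 0.628
```

>>> {"op": "move_arm", "data": {"deltas": [[160,0,0,-0.2,0],[160,0,0,-0.15,0],[160,0,0,-0.1,0],[160,0,0,0,0]]}}

```text
clock: 7.48
position: [0.4896, 0.3318, 0.0497]
tool_rot: [-0.651, 0.651, 0.276, -0.276]
force: [-0.5, -0.5, -1.7]
finger_gap: 0.626
```

>>> {"op": "move_arm", "data": {"deltas": [[160,0,0,-0.1,0],[160,0,0,-0.1,0],[160,0,0,0,0]]}}

```text
clock: 7.85
position: [0.4897, 0.3318, 0.0479]
tool_rot: [-0.651, 0.651, 0.276, -0.276]
force: [-0.0, -0.9, 0.1]
finger_gap: 0.622
```

>>> {"op": "move_arm", "data": {"deltas": [[160,0,0,-0.05,0],[160,0,0,0,0]]}}

```text
clock: 8.1
position: [0.4897, 0.3318, 0.0478]
tool_rot: [-0.651, 0.651, 0.276, -0.276]
force: [-2.5, -2.1, 4.7]
finger_gap: 0.624
```

```bash
python3 g.py g3 0.068
```

```text
tcp [0.4897 0.3318 0.0478] F [-2.5  -2.08  4.67] gap 0.624
wrist rim [0.4867 0.3361] 0.0336 z 0.0698 slope [-0.011  0.001] 5797 rel tcp [-0.003   0.0043]
   dock [0.4868 0.3379] 0.0263 696
top few
scene rim [0.4888 0.331 ] 0.0281 z 0.0678 slope [-0.015 -0.007] 100 rel tcp [-0.0009 -0.0009]
   dock [0.4853 0.3276] 0.026 58
```

View pics/g3wrist.png

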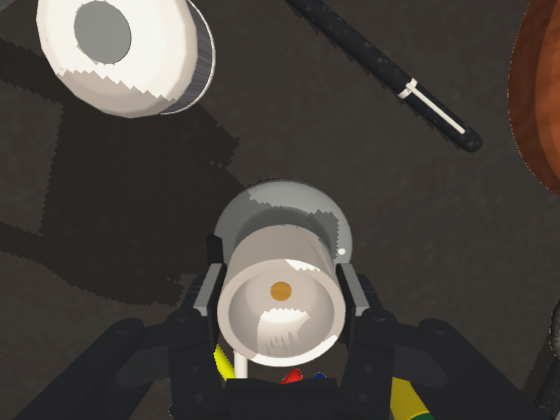

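The rim is at 0.068 and level, with contact force rising at the predicted height, so the battery is home. Releasing slowly.

>>> {"op": "move_arm", "data": {"deltas": [[120,0,0,0,0],[100,0,0,0,0],[85,0,0,0,0],[60,0,0,0,0],[30,0,0,0,0],[0,0,0,0,0],[0,0,0,0,0]]}}

```text
clock: 9.12
position: [0.4897, 0.3318, 0.0473]
tool_rot: [-0.651, 0.651, 0.276, -0.276]
force: [-0.2, -0.3, 0.0]
finger_gap: 1.003
```

>>> {"op": "move_arm", "data": {"deltas": [[0,0,0,1,0],[0,0,0,2,0],[0,0,0,2,0],[0,0,0,2,0],[0,-1,0.3,2,0],[0,-2,0.5,0,0],[0,-2,0.5,0,0],[0,-2,0.5,0,0],[0,-2,0.5,0,0],[0,-2,0.5,0,0]]}}

```text
clock: 10.38
position: [0.3784, 0.3601, 0.1376]
tool_rot: [0.651, -0.651, -0.276, 0.276]
force: [-0.2, -1.1, -0.1]
finger_gap: 0.998
```

```bash
cat > k.py <<'E'
import sys
from m import *
out=sys.argv[1]
s=env.read_state(); print('t',s['clock'],'tcp',s['position'].round(4),'F',s['force'].round(2),'gap',round(s['finger_gap'],3))
for cam in sys.argv[2:]:
    d=snap(cam,out+cam); C=cloud(d); v=d['range_z']>0; z=C[...,2]; print(cam)
    for n,p,lo,hi,rad in [('batt rim',(.489,.331),.0625,.073,.04),('head',(.374,.363),.03,.07,.04),('plate',(.489,.331),.005,.012,.055)]:
        m=v&(np.hypot(C[...,0]-p[0],C[...,1]-p[1])<rad)&(z>lo)&(z<hi)
        if n=='batt rim': m&=d['pixels'].max(-1)>60
        if m.sum()>20:
            Q=C[m]; c,r=circ(Q); A=np.c_[Q[:,:2]-Q[:,:2].mean(0),np.ones(len(Q))]; k=np.linalg.lstsq(A,Q[:,2],rcond=None)[0]
            print(' ',n,c.round(4),round(r,4),'z50',np.median(Q[:,2]).round(4),'slope',k[:2].round(3),m.sum())
E
python3 k.py k1 wrist scene top
```

```text
t 10.375 tcp [0.3784 0.3601 0.1376] F [-0.18 -1.06 -0.07] gap 0.998
wrist
  batt rim [0.4905 0.3315] 0.0276 z50 0.0686 slope [-0.002 -0.004] 1642
  head [0.3745 0.3647] 0.0267 z50 0.0625 slope [ 0.17  -0.165] 4435
  plate [0.4869 0.3317] 0.0427 z50 0.0099 slope [ 0.034 -0.014] 1808
scene
  batt rim [0.4885 0.3313] 0.0291 z50 0.0659 slope [-0.003  0.004] 188
  head [0.3729 0.362 ] 0.027 z50 0.058 slope [0.208 0.355] 593
  plate [0.4883 0.3299] 0.0428 z50 0.0077 slope [-0.007 -0.006] 368
top
  batt rim [0.4912 0.3285] 0.0269 z50 0.0675 slope [-0.004 -0.002] 119
  plate [0.4967 0.3268] 0.0463 z50 0.0083 slope [-0.014  0.003] 242
```

View pics/k1wrist.png

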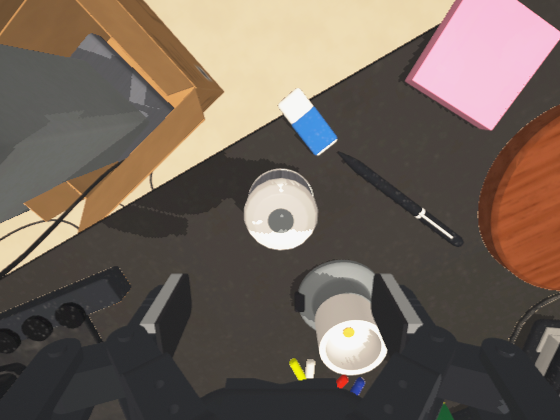

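View pics/k1scene.png

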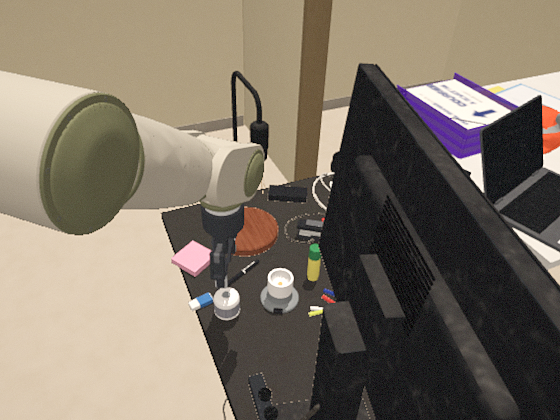

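The battery is home: rim at 0.0675, level, centred over the plate. Now the head, seen at (281,215) in the wrist view.

>>> {"op": "move_arm", "data": {"deltas": [[0,-0.45,0.35,-1.5,0],[0,0,0,-2,0],[0,0,0,-2,0],[0,0,0,-2,0],[0,0,0,-1.8,0],[0,0,0,-1,0],[0,0,0,-0.4,0],[0,0,0,0,0]]}}

```text
clock: 11.52
position: [0.3753, 0.3634, 0.0303]
tool_rot: [0.651, -0.651, -0.276, 0.276]
force: [0.5, 0.1, 0.2]
finger_gap: 1.003
```

```bash
python3 k.py k2 wrist
```

```text
t 11.525 tcp [0.3753 0.3634 0.0303] F [0.51 0.09 0.17] gap 1.003
wrist
  head [0.3741 0.3643] 0.0271 z50 0.0621 slope [ 0.26 -0.25] 14247
  plate [0.4593 0.344 ] 0.0245 z50 0.0093 slope [ 0.301 -0.124] 1531
```

View pics/k2wrist.png

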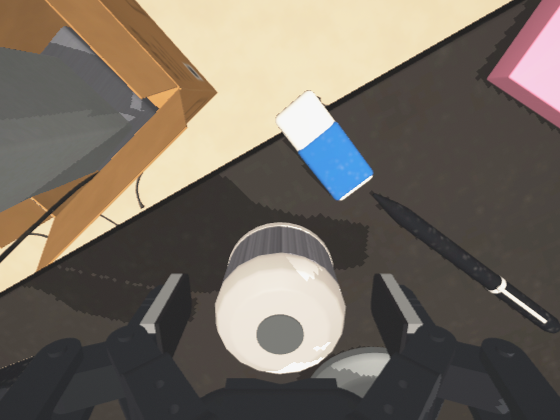

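The head (280,310) is centred between the pads and the fingers are clear. Closing and lifting a little.

>>> {"op": "move_arm", "data": {"deltas": [[40,-0.05,0.05,0,0],[60,0,0,0,0],[75,0,0,0,0],[90,0,0,0,0],[105,0,0,0,0],[120,0,0,0,0],[140,0,0,0,0],[160,0,0,0,0],[160,0,0,0,0],[160,0,0,0,0]], "force": 40}}

```text
clock: 12.82
position: [0.3747, 0.3638, 0.0305]
tool_rot: [-0.651, 0.651, 0.276, -0.276]
force: [-2.0, -2.6, 5.7]
finger_gap: 0.616
```

>>> {"op": "move_arm", "data": {"deltas": [[160,0,0,0.3,0],[160,0,0,0.7,0],[160,0,0,1.5,0],[160,0,0,2,0],[160,0,0,2,0],[160,0,0,1.5,0],[160,0,0,1,0],[160,0,0,0,0]]}}

```text
clock: 13.82
position: [0.3748, 0.3639, 0.1208]
tool_rot: [0.651, -0.651, -0.276, 0.275]
force: [-0.4, -0.2, -2.9]
finger_gap: 0.613
```

```bash
cat > q.py <<'E'
import sys
from m import *
out=sys.argv[1]; s=env.read_state(); p=s['position']; off=float(sys.argv[2]) # head origin z = tcp z - off
print('tcp',p.round(4))
for cam in ['scene','wrist','top']:
    d=snap(cam,out+cam); C=cloud(d); v=d['range_z']>0; z=C[...,2]; zo=p[2]-off
    m=v&(np.hypot(C[...,0]-p[0],C[...,1]-p[1])<.036)&(z>zo+.053)&(z<zo+.068)&(d['pixels'].min(-1)>60)
    if m.sum()>20: c,r=circ(C[m]); print(cam,'head',c.round(4),round(r,4),'rel',(c-p[:2]).round(4),'ztop',np.percentile(z[m],95).round(4),m.sum())
    m=v&(np.hypot(C[...,0]-.489,C[...,1]-.331)<.04)&(z>.0625)&(z<.073)&(d['pixels'].max(-1)>60)
    if m.sum()>20: c,r=circ(C[m]); print('   rim',c.round(4),round(r,4),m.sum())
E
python3 q.py q1 .0305
```

```text
tcp [0.3748 0.3639 0.1208]
scene head [0.3813 0.3584] 0.0334 rel [ 0.0065 -0.0055] ztop 0.1529 136
   rim [0.49   0.3299] 0.0289 186
wrist head [0.3699 0.3695] 0.0345 rel [-0.005   0.0056] ztop 0.1548 12201
   rim [0.49  0.332] 0.027 347
   rim [0.4911 0.3288] 0.0268 130
```

View pics/q1wrist.png

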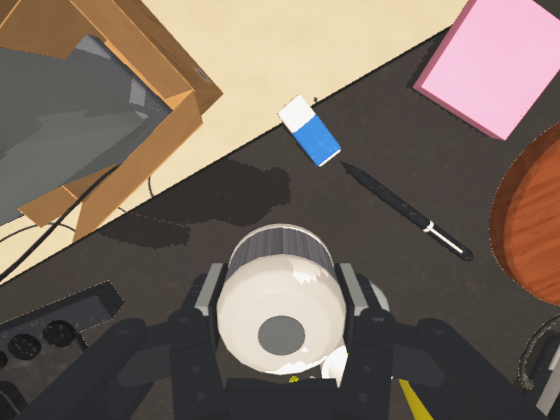

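Head gripped level. It sits about 1.5 mm further along the pads than the battery did, so I'll shift the target accordingly and carry it over the battery.

>>> {"op": "move_arm", "data": {"deltas": [[160,0.8,-0.2,0,0],[160,1.6,-0.5,0,0],[160,2,-0.6,0,0],[160,2,-0.6,0,0],[160,2,-0.6,0,0],[160,1.6,-0.4,0,0],[160,1,-0.3,0,0],[160,0.55,-0.1,0,0],[160,0,0,0,0]]}}

```text
clock: 15.1
position: [0.4902, 0.3309, 0.1202]
tool_rot: [0.651, -0.651, -0.276, 0.276]
force: [-0.6, 0.2, -1.9]
finger_gap: 0.612
```

```bash
python3 q.py q2 .0305
```

```text
tcp [0.4902 0.3309 0.1202]
scene head [0.4885 0.3254] 0.0302 rel [-0.0016 -0.0055] ztop 0.1516 119
   rim [0.4883 0.33  ] 0.0275 132
wrist head [0.4853 0.3364] 0.0346 rel [-0.0049  0.0055] ztop 0.1549 12374
   rim [0.4897 0.3328] 0.0267 1115
```

View pics/q2wrist.png

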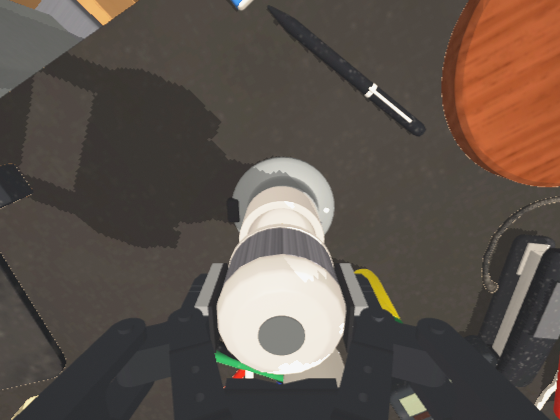

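```bash
python3 - <<'E'
import cv2
a=cv2.imread('pics/q2scene.png')[190:330,210:350]; cv2.imwrite('pics/q2s_zoom.png',cv2.resize(a,None,fx=4,fy=4,interpolation=cv2.INTER_CUBIC))
E
```

```text
(no output)
```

View pics/q2s_zoom.png

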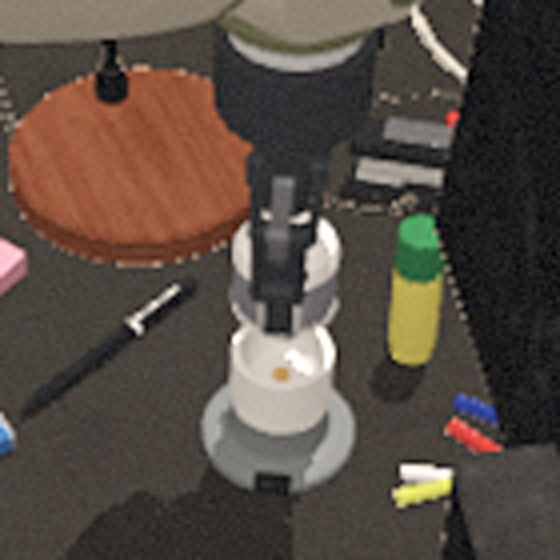

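```bash
python3 - <<'E'
from m import *
d=dict(np.load('pics/q2scene.npz')); T=d['T']
def proj(P):
    c=np.linalg.inv(T)@np.append(P,1); return d['cx']+d['fx']*c[0]/-c[2], d['cy']-d['fy']*c[1]/-c[2]
for p in [(.489,.331),(.4902,.3309),(.4912,.3309)]:
    print(p,[tuple(np.round(proj((*p,z)),1)) for z in (.004,.05,.068,.124)])
E
```

```text
(0.489, 0.331) [(np.float64(279.0), np.float64(297.5)), (np.float64(279.6), np.float64(283.3)), (np.float64(279.8), np.float64(277.5)), (np.float64(280.6), np.float64(258.7))]
(0.4902, 0.3309) [(np.float64(279.4), np.float64(297.3)), (np.float64(280.0), np.float64(283.1)), (np.float64(280.3), np.float64(277.3)), (np.float64(281.1), np.float64(258.4))]
(0.4912, 0.3309) [(np.float64(279.8), np.float64(297.1)), (np.float64(280.4), np.float64(282.9)), (np.float64(280.6), np.float64(277.1)), (np.float64(281.4), np.float64(258.2))]
```

The scene view has the head and rim columns matching to under 0.5 mm in the pad direction. The wrist view suggests about 0.7 mm more along the jaws. Home should be at TCP z ≈ 0.0825.

>>> {"op": "move_arm", "data": {"deltas": [[160,0.05,0.05,-0.6,0],[160,0,0,-0.7,0],[160,0,0,-0.5,0],[160,0,0,-0.4,0],[160,0,0,-0.3,0],[160,0,0,-0.3,0],[160,0,0,-0.2,0],[160,0,0,-0.2,0],[160,0,0,0,0]]}}

```text
clock: 16.38
position: [0.4906, 0.3313, 0.0882]
tool_rot: [0.651, -0.651, -0.276, 0.276]
force: [-0.5, -0.5, -2.1]
finger_gap: 0.613
```

>>> {"op": "move_arm", "data": {"deltas": [[160,0,0,-0.15,0],[160,0,0,-0.1,0],[160,0,0,0,0]]}}

```text
clock: 16.75
position: [0.4906, 0.3313, 0.0857]
tool_rot: [-0.651, 0.651, 0.276, -0.276]
force: [0.8, -0.0, -1.7]
finger_gap: 0.61
```

>>> {"op": "move_arm", "data": {"deltas": [[160,0,0,-0.1,0],[160,0,0,-0.1,0],[160,0,0,0,0]]}}

```text
clock: 17.12
position: [0.4907, 0.3313, 0.0837]
tool_rot: [-0.651, 0.651, 0.276, -0.276]
force: [-0.1, 0.0, -1.3]
finger_gap: 0.614
```

>>> {"op": "move_arm", "data": {"deltas": [[160,0,0,-0.05,0],[160,0,0,-0.03,0],[160,0,0,0,0]]}}

```text
clock: 17.5
position: [0.4907, 0.3313, 0.083]
tool_rot: [-0.651, 0.651, 0.276, -0.276]
force: [0.2, -0.3, -1.8]
finger_gap: 0.612
```

>>> {"op": "move_arm", "data": {"deltas": [[160,0,0,-0.05,0],[160,0,0,-0.05,0],[160,0,0,0,0]]}}

```text
clock: 17.88
position: [0.4909, 0.3314, 0.0826]
tool_rot: [-0.651, 0.651, 0.276, -0.275]
force: [-1.5, -0.8, 6.1]
finger_gap: 0.611
```

Contact came at the predicted height (0.0826), so the head is home. Releasing slowly and backing off upward.

>>> {"op": "move_arm", "data": {"deltas": [[120,0,0,0,0],[100,0,0,0,0],[85,0,0,0,0],[60,0,0,0,0],[30,0,0,0,0],[0,0,0,0,0],[0,0,0,0,0]]}}

```text
clock: 18.75
position: [0.4907, 0.3313, 0.082]
tool_rot: [0.651, -0.651, -0.276, 0.276]
force: [0.1, -0.3, 0.4]
finger_gap: 0.997
```

>>> {"op": "move_arm", "data": {"deltas": [[0,0,0,1,0],[0,0,0,2,0],[0,0,0,2,0],[0,0,0,2,0],[0,-1,0.2,2,0],[0,-2,0.4,0.5,0],[0,-2,0.4,0,0],[0,-2,0.4,0,0],[0,-2,0.4,0,0],[0,0,0,0,0]]}}

```text
clock: 20.0
position: [0.3995, 0.3497, 0.1778]
tool_rot: [0.651, -0.651, -0.276, 0.276]
force: [-0.5, -1.2, 0.2]
finger_gap: 0.999
```

```bash
python3 - <<'E'
from m import *
s=env.read_state(); print(s['clock'],s['position'].round(3))
for cam in ['wrist','scene','top']:
    d=snap(cam,'f'+cam); C=cloud(d); v=d['range_z']>0; z=C[...,2]; R=np.hypot(C[...,0]-.489,C[...,1]-.331)
    for n,rad,lo,hi in [('plate',.055,.005,.012),('cap',.04,.105,.125),('cap hi',.02,.105,.125),('band',.04,.068,.10),('eraser',0,0,0),('glue',0,0,0)]:
        if n=='eraser': m=v&(np.hypot(C[...,0]-.346,C[...,1]-.4195)<.04)&(z>.009)&(z<.02)
        elif n=='glue': m=v&(np.hypot(C[...,0]-.588,C[...,1]-.334)<.03)&(z>.07)&(z<.1)
        else: m=v&(R<rad)&(z>lo)&(z<hi)
        if m.sum()>20:
            c,r=circ(C[m]); Q=C[m]; A=np.c_[Q[:,:2]-Q[:,:2].mean(0),np.ones(len(Q))]; k=np.linalg.lstsq(A,Q[:,2],rcond=None)[0]
            print(cam,n,c.round(4),round(r,4),'z95',np.percentile(z[m],95).round(4),'slope',k[:2].round(2),m.sum())
a=cv2.imread('pics/fscene.png')[190:330,210:350]; cv2.imwrite('pics/fs_zoom.png',cv2.resize(a,None,fx=4,fy=4,interpolation=cv2.INTER_CUBIC))
E
```

```text
20.0 [0.4   0.35  0.178]
wrist plate [0.49   0.3311] 0.0438 z95 0.0115 slope [ 0.01 -0.01] 1775
wrist cap [0.4901 0.3322] 0.0265 z95 0.1174 slope [ 0.12 -0.03] 3135
wrist cap hi [0.489 0.331] 0.02 z95 0.1175 slope [0.05 0.01] 1908
wrist band [0.4885 0.333 ] 0.027 z95 0.0986 slope [-0.08  0.08] 1347
wrist eraser [0.3453 0.4226] 0.0271 z95 0.0145 slope [ 0.02 -0.01] 1576
scene plate [0.4877 0.3291] 0.0431 z95 0.0106 slope [-0.  0.] 366
scene cap [0.4903 0.3307] 0.0271 z95 0.1152 slope [0.04 0.06] 369
scene cap hi [0.4889 0.3309] 0.0199 z95 0.1156 slope [0.01 0.04] 228
scene band [0.4857 0.328 ] 0.0263 z95 0.0987 slope [-0.1  -0.12] 265
scene eraser [0.3439 0.4226] 0.0262 z95 0.013 slope [0.   0.01] 185
scene glue [0.5896 0.3337] 0.0147 z95 0.0945 slope [0.36 0.41] 150
top plate [0.5096 0.339 ] 0.034 z95 0.0106 slope [-0.07 -0.05] 51
top cap [0.4991 0.3346] 0.0224 z95 0.1166 slope [-0.28 -0.18] 121
top cap hi [0.4974 0.338 ] 0.0156 z95 0.1174 slope [-0.15 -0.13] 60
top glue [0.5904 0.3327] 0.0134 z95 0.0964 slope [0.36 0.01] 121
```

View pics/fs_zoom.png

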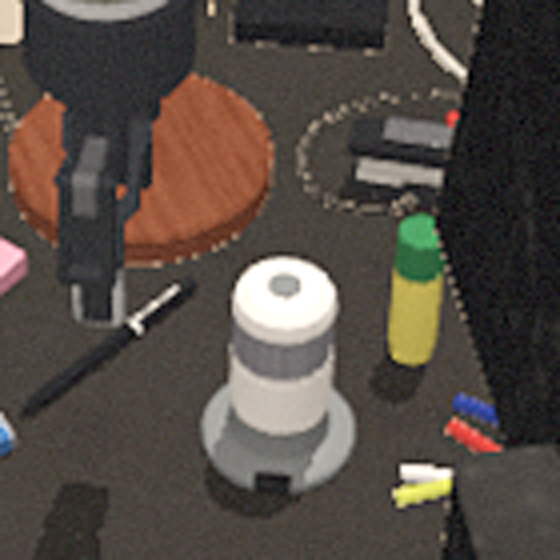

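View pics/fwrist.png

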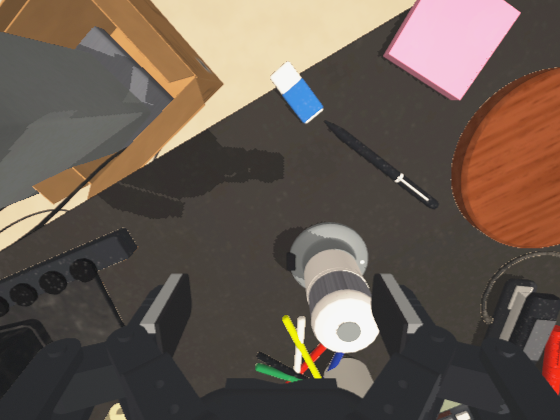

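The stack is upright and flush. The top is at about 0.116 m, as expected (0.052 + 0.064), and the eraser and glue stick are where they started. The robot is clear, so I'm handing in.

```bash
python3 -c "
from h import *
print(env.read_state()['qvel'].round(4)); print(env.finish_job())"
```

```text
[-0.0059  0.0074 -0.0019  0.0011 -0.0004  0.0011]
the job is handed in; nothing more can be done
None
```

The speaker is back together on its dock: I seated the battery module in the dock, then the head in the battery. I lowered each in small steps until contact, released it, and handed the job in at about 20 s.

- **Battery:** after release its rim measured about 0.0675 m against an expected 0.068 m. It was level (slope under 0.005) and centred on the dock within about 1–2 mm.
- **Head:** contact came at the predicted height. The top measured 0.115–0.117 m against an expected 0.116 m. It was centred within about 2 mm in the wrist and scene views and looked upright and flush.
- **Forces:** contact while seating each part stayed around 6 N.
- **Bystanders:** the eraser and glue stick were within about 3 mm of where they started. I did not measure the paper cup again, but the arm never went near it.
- **Disagreements:** camera views differed by up to about 2–3 mm, roughly the stated calibration error. In the final top view the arm partly hid the stack, so I disregarded its centre readings, which were about 10 mm off.

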